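# Change over to the other capsule bin

## Task

Change over the two lidded capsule bins: shut the bin that stands open, letting its lid down so that it does not slam, and flip the other bin's lid back past upright so that it stays open by itself. Work the lids with light pushes and hooks of the fingers only, without pinching or gripping anything; do not lift or shove the bins, and leave everything else on the bench where it is.

Things in the scene. Friction and masses are not known exactly. Their poses are not given: they have to be found in the camera images.
- bin_a: the box of the bin whose lid stands open at the start: free-standing stainless box, about 2 kg in all, 140 mm deep (its x), 170 mm wide (its y), 110 mm high, full of coffee capsules. Origin at the centre of its underside; its x axis points from the front (handle side, about the robot's left) to the rear (hinge side), z up
- lid_a (a joint): angle of the lid of bin_a, rad: 0 shut and level, growing as its front rises and swings over to the rear; 1.57 upright, 1.83 leaning back on its stop. A free, plain hinge: short of upright the lid (about 0.35 kg) falls shut, past it the lid falls back and stays. 3 mm sheet, edges turned 11 mm down, front edge 153 mm ahead of the hinge line when shut
- hinge_a (a point): middle of the hinge line of bin_a, 74 mm behind the box's centre and 112 mm above its underside; the line runs along the bin's y
- bar_a (a point): middle of the handle's cross bar on that lid; moves with the lid. Handle: 8 mm steel rod, the bar 110 mm long, parallel to the hinge line, with a leg from each end to the lid's top. Shut: bar 186 mm ahead of the hinge line and 24 mm above it, 28 mm clear of the lid's front edge, nothing under it but the bench. Open on the stop: 71 mm behind the line, 174 mm above it
- bin_b: the box of the bin whose lid is shut at the start: free-standing stainless box, about 2 kg in all, 140 mm deep (its x), 170 mm wide (its y), 110 mm high, full of coffee capsules. Origin at the centre of its underside; its x axis points from the front (handle side, about the robot's left) to the rear (hinge side), z up
- lid_b (a joint): angle of the lid of bin_b, rad: 0 shut and level, growing as its front rises and swings over to the rear; 1.57 upright, 1.83 leaning back on its stop. A free, plain hinge: short of upright the lid (about 0.35 kg) falls shut, past it the lid falls back and stays. 3 mm sheet, edges turned 11 mm down, front edge 153 mm ahead of the hinge line when shut
- hinge_b (a point): middle of the hinge line of bin_b, 74 mm behind the box's centre and 112 mm above its underside; the line runs along the bin's y
- bar_b (a point): middle of the handle's cross bar on that lid; moves with the lid. Handle: 8 mm steel rod, the bar 110 mm long, parallel to the hinge line, with a leg from each end to the lid's top. Shut: bar 186 mm ahead of the hinge line and 24 mm above it, 28 mm clear of the lid's front edge, nothing under it but the bench. Open on the stop: 71 mm behind the line, 174 mm above it
- tamper: steel coffee tamper, 54 mm across and 88 mm tall, standing between the two bins; origin at the centre of its underside; to be left alone
- pitcher: steel milk pitcher, 84 mm across and 105 mm tall; origin at the centre of its underside; to be left alone
- portafilter: portafilter (steel bowl with a black handle, about 210 mm long and 35 mm tall); origin at the centre of its underside; to be left alone
- syrup: amber syrup bottle, 64 mm across and 210 mm tall; origin at the centre of its underside; to be left alone
- cup: white cup, 76 mm across and 62 mm tall; origin at the centre of its underside; to be left alone
- jar: glass jar with a steel cap, 72 mm across and 100 mm tall; origin at the centre of its underside; to be left alone
- spoon: steel spoon, 160 mm long, lying flat; origin at the centre of its underside; to be left alone

How it is judged:
By the outcome, as a careful person would: the job done as asked, in the order asked, and still so for the second after the job is handed in, with the robot touching nothing.
It also fails if it takes over 61 s, if anything falls off the work surface, if the arm or the gripper's body presses on something with over 40 N, if the wrist force passes 120 N, or if a joint passes its speed limit or range.

## Robot

A 7-joint arm with a two-finger parallel gripper is mounted at the origin on the work surface. World frame = base frame: x ahead of the robot, y to its left, z up, the work surface at z = 0. Lengths are in m, angles in rad, forces in N, time in s.
With the tool pointing down it reaches from about 0.425 to 1.025 m from the base axis. Payload 3.6 kg.
Tool frame: the origin (TCP) lies midway between the tips of the shut fingers; the grasp point (between the pads) lies robot.tcp_to_grasp behind it (robot.tcp_to_grasp is the distance from the TCP to the grasp point, in m); z points along the fingers, y is the line along which they close (so a half turn about z gives the same grasp; the last joint's range is limited). The gripper opens to 85 mm and grips with 20 to 120 N. Pads are 22 mm wide; open, the fingers measure 114 mm over their backs; the gripper's body (76 mm by 85 mm) begins 54 mm behind the grasp point. The pads swing forward as they close: fully open they stand 13 mm farther back than shut.
Start: joints at [1.22, 0.591, 0.048, 1.609, -0.033, 0.943, -0.034], TCP at [0.184, -0.701, 0.231] pointing down, gripper open.
Joint ranges: [-2.69, 2.69], [-0.47, 2.24], [-1.27, 1.36], [0.19, 2.51], [-1.53, 4.68], [0.08, 2.07], [-3.09, 3.09]. Speed limits (rad/s): [2.57, 2.57, 3.14, 3.14, 3.14, 3.14, 3.14].

## Interface

Orientations are given as a rotation vector (axis times angle).
In Python, from cell import robot, get_image, sign_off gives the robot as it stands.
- The arm moves only by the shell command python3 -m handwheel 'ROWS' [FORCE]. ROWS is JSON, a list of rows, each a list of 7 numbers: the turn, a rotation vector about the world's x, y, z in degrees, then the shift along the world's x, y, z in cm, then the closure in counts, from 0 (fully open) to 255 (shut). In form: [[wx, wy, wz, x, y, z, gripper], ...]. A call has 1 to 8 rows; each row is the pose to reach, as a shift and turn from the pose commanded when the call began; what a row does not reach only later rows make up. A row lasts 1/10 s, in which the tool goes at most 50 mm and 8.59 degrees, less where a joint would pass 70% of its speed; a pose out of reach is approached as far as the arm can. A call with a gripper value outside its range is refused whole. The fingers move at their own pace and stop on an object; FORCE is the grip in N (left out, the last holds). Time passes only in rows, so rows that repeat a pose let the fingers close. It gives the time, the measured TCP pose, the force, the opening and the grip force at its end, in the units of the state.
- robot.state(): the state, without advancing time (a new reading comes with each control period).
- get_image(name): name is "scene" or "top" or "wrist"; returns a dict with "color" (384x512x3 uint8, red, green, blue), "fx", "fy", "cx", "cy" (pixels), "R" (3x3) and "t" (3): a world point X has camera coordinates R X + t; the wrist camera has in their place "hand_eye" (4x4, takes a point from camera to tool coordinates, whose origin is the TCP and whose axes are the flange's). Camera axes: x right, y down, z forward; pixel columns grow to the right and rows downward; lengths in m; the calibration is good to about 2 mm. A picture is of the moment at which its call begins: read the wrist's pose just before it. There is no depth.
- sign_off(): hands the job in; it is judged then, once.
The state is a dict: "clock": time; "q": joint angles; "dq": joint speeds; "tau": joint torques, N m; "eef_pos": TCP position; "eef_rot": TCP orientation; "ft_force": force on the tool from outside, world axes, zero at the start; "wrist_torque": the same for the moment, N m; "gripper_width": finger opening in m; "grasp_force": force on a finger pad.
Only numpy, scipy, OpenCV 4.12 (cv2) and the standard library are available. Lean on these libraries where they do the work, as an engineer would, in place of code of your own. Each camera call takes 0.05 s, during which the arm holds its last target. There are 200 camera calls.

## Working session

There is one attempt and no reset: what is moved stays moved. The work goes in short steps, Python scripts to look and compute and a shell command to move; the robot and the scene stay as the last step left them, time stands still between calls to the robot, and variables do not carry over. Pictures are saved under pics/ and viewed, at most 12 in all, crops included, and the job is handed in when it is done.

```bash
ls; mkdir -p pics; python3 - <<'E'
from cell import robot,get_image
import cv2,numpy as np
for n in ["scene","top"]:
    d=get_image(n); cv2.imwrite(f"pics/{n}0.png",cv2.resize(d["color"][:,:,::-1],(800,600),interpolation=cv2.INTER_CUBIC))
    np.savez(f"{n}0.npz",**{k:np.array(v) for k,v in d.items()})
    print(n,d["fx"],d["fy"],d["cx"],d["cy"],np.round(d["R"],4).tolist(),d["t"])
s=robot.state();print(s,robot.tcp_to_grasp)
E
```

```text
pics
scene 462.0795624891762 462.0795624891762 253.23559064121957 194.82580275069532 [[-0.7442, 0.6676, 0.0216], [0.374, 0.4432, -0.8147], [-0.5534, -0.5982, -0.5795]] [ 0.43353508 -0.12169278  1.8203259 ]
top 482.0119282986398 482.0119282986398 243.72197430054433 187.97597508533457 [[0.0253, -0.9996, -0.0134], [-0.9829, -0.0225, -0.1827], [0.1823, 0.0178, -0.9831]] [-0.00313573  0.61371047  1.34289699]
{'clock': 0.1, 'q': array([ 1.22051807,  0.59202415,  0.0483075 ,  1.60968434, -0.03329766,
        0.94269045, -0.03367422]), 'dq': array([-0.00130809, -0.0028814 ,  0.00027342, -0.00403887, -0.00072516,
        0.00036767,  0.00023209]), 'tau': array([ 4.72654210e-03, -5.50005305e+01,  1.55329730e+00, -1.98826754e+01,
        9.70359397e-03,  3.85167616e-03, -4.73137305e-06]), 'eef_pos': array([ 0.18394586, -0.70051569,  0.23026128]), 'eef_rot': array([-3.11376375e+00, -4.02150879e-01,  5.82573245e-04]), 'ft_force': array([ 0.31626075,  0.32043948, -0.23427184]), 'wrist_torque': array([ 0.01113694, -0.06340742, -0.0005058 ]), 'grasp_force': 0.0, 'gripper_width': 0.08520102478083146} 0.0187
```

View pics/scene0.png

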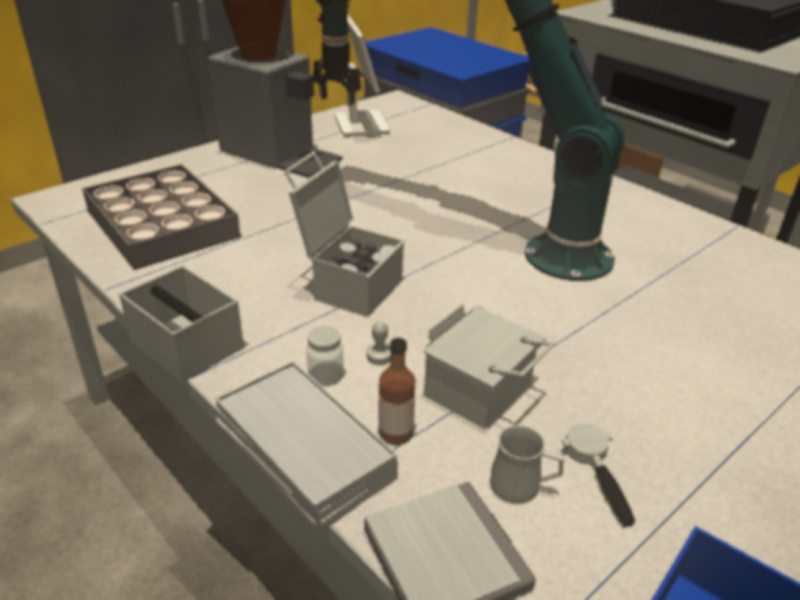

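View pics/top0.png

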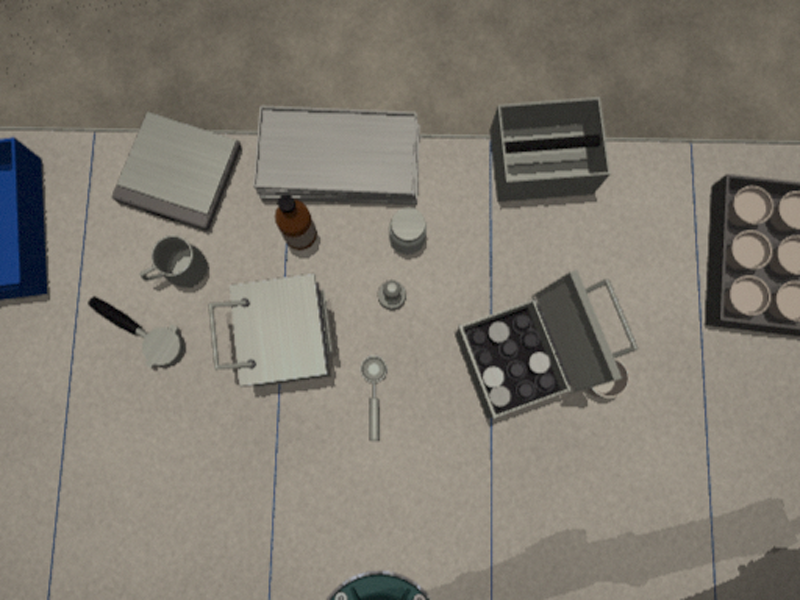

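Top view: the open bin A is at right (opening around px 460–565, bar at 608,281 to 635,347). Bin B is at left (lid 232–328, bar 210,303 to 216,368). The tamper, spoon, cup and pitcher are close by. I'll zoom in on both bars.

```bash
python3 - <<'E'
from cell import robot
import cv2,numpy as np
print([a for a in dir(robot) if a[0]!='_'])
c=np.load("top0.npz")["color"][:,:,::-1]
a=cv2.resize(c[165:280,285:415],None,fx=3,fy=3,interpolation=cv2.INTER_CUBIC)
b=cv2.resize(c[165:280,125:255],None,fx=3,fy=3,interpolation=cv2.INTER_CUBIC)
cv2.imwrite("pics/crop1.png",np.hstack([a,b]))
E
```

```text
['IKError', 'state', 'tcp_to_grasp']
```

View pics/crop1.png

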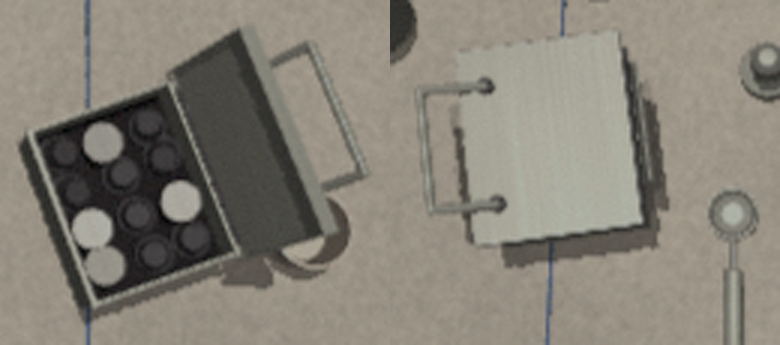

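Crop, left half (bin A): bar ends at (311,44) and (364,174), rim corners at (27,133), (93,304), (168,88) and (240,255). Right half (bin B): bar at (422,91) to (432,211), lid corners at (457,52), (474,243), (617,31) and (643,224).

```bash
python3 - <<'E'
import numpy as np
D=np.load("top0.npz");R,t=D["R"],D["t"]
def ray(u,v,z,ox):
    u=u/3+ox-1/3;v=v/3+165-1/3
    d=R.T@np.array([(u-D["cx"])/D["fx"],(v-D["cy"])/D["fy"],1]);o=-R.T@t
    return o+d*(z-o[2])/d[2]
def rep(n,ps,z,ox):
    P=np.array([ray(*p,z,ox) for p in ps]);print(n,P.round(4).tolist());return P
for n,ox,bar,zb,c,zc in [("A",285,[(311,44),(364,174)],.286,[(27,133),(93,304),(168,88),(240,255)],.11),
                      ("B",125,[(32,91),(42,211)],.136,[(67,52),(84,243),(227,31),(253,224)],.113)]:
    B=rep(n+"bar",bar,zb,ox);C=rep(n+"cor",c,zc,ox)
    f=C[:2].mean(0);r=C[2:].mean(0)
    lat=(C[0]-C[1]+C[2]-C[3])/2;w=np.linalg.norm(lat);lat/=w
    x=np.cross(lat,[0,0,1]);x=x if x[1]<0 else -x
    x2=(B[0]-B[1]);print("barlen",np.linalg.norm(x2),"width",w,"depth",np.linalg.norm(r-f))
    yb=np.degrees(np.arctan2(x2[1],x2[0]));yl=np.degrees(np.arctan2(lat[1],lat[0]))
    print("x axis",x,"yaw of y-axis bar/lid",yb,yl,"barmid",B.mean(0),"front",f,"rear",r)
    off=71 if n=="A" else -186
    print("hinge from bar",B.mean(0)[:2]-x[:2]*off/1000, "hinge from front",(f+x*(.144 if n=='A' else .153))[:2])
E
```

```text
Abar [[0.6003, -0.3414, 0.286], [0.4961, -0.3802, 0.286]]
Acor [[0.5478, -0.1288, 0.11], [0.3937, -0.1892, 0.11], [0.5928, -0.2588, 0.11], [0.4408, -0.3221, 0.11]]
barlen 0.11119901596367937 width 0.16508569669999282 depth 0.13930923446669155
x axis [ 0.37453374 -0.92721329  0.        ] yaw of y-axis bar/lid 20.383848858195027 21.995497821011433 barmid [ 0.54817005 -0.36079831  0.286     ] front [ 0.47070423 -0.15902322  0.11      ] rear [ 0.51681976 -0.29047823  0.11      ]
hinge from bar [ 0.52157815 -0.29496617] hinge from front [ 0.52463709 -0.29254193]
Bbar [[0.5725, 0.3063, 0.136], [0.4636, 0.29, 0.136]]
Bcor [[0.6139, 0.2817, 0.113], [0.4373, 0.2551, 0.113], [0.6373, 0.1331, 0.113], [0.4583, 0.1019, 0.113]]
barlen 0.11019638327666165 width 0.18017959721021526 depth 0.1525276047966758
x axis [ 0.16021162 -0.98708269  0.        ] yaw of y-axis bar/lid 8.49692448684792 9.219179381717744 barmid [0.51805115 0.2981375  0.136     ] front [0.52561975 0.26840623 0.113     ] rear [0.54779225 0.11749881 0.113     ]
hinge from bar [0.54785051 0.11454012] hinge from front [0.55013213 0.11738258]
```

```bash
cat > h.py <<'E'
import numpy as np
from scipy.spatial.transform import Rotation as Ro
BIN={"A":dict(h=np.array([.523,-.294,.112]),yaw=21.,off=.025),"B":dict(h=np.array([.549,.116,.112]),yaw=8.8,off=.0)}
def pose(b,th,tilt,s=.015,c=0.,beta=None):
    """TCP pose caging the bar: lid angle th deg, tool tilt deg, bar s behind TCP, bar offset c toward front finger"""
    B=BIN[b];y=np.radians(B["yaw"]);l=np.array([np.cos(y),np.sin(y),0]);f=np.array([-np.sin(y),np.cos(y),0]);z=np.array([0,0,1.])
    a=np.radians(th)+np.arctan2(.024,.186);r=.1875
    bar=B["h"]+r*(np.cos(a)*f+np.sin(a)*z)+B["off"]*l
    T=np.radians(tilt);d=-np.sin(T)*f-np.cos(T)*z   # tool z
    n=np.cos(T)*f-np.sin(T)*z                       # front/below finger direction
    R=np.column_stack([np.cross(-n,d),-n,d])
    return bar+s*d-c*n,R
def plan(b,start,rows):
    """start,rows: args for pose; start may be a (p,R) pair"""
    p0,R0=start if not isinstance(start[0],(int,float)) else pose(b,*start)
    for a in rows:
        p,R=pose(b,*a);w=Ro.from_matrix(R@R0.T).as_rotvec(degrees=True)
        print(a,w.round(1).tolist(),((p-p0)*100).round(1).tolist(),"abs",p.round(3).tolist())
def now():
    from cell import robot
    s=robot.state();return s["eef_pos"],Ro.from_rotvec(s["eef_rot"]).as_matrix()
E
python3 - <<'E'
from h import *
D=np.load("scene0.npz");R,t=D["R"],D["t"];o=-R.T@t
for n,u,v,z in [("grinder",280,160,0),("grinderL",220,150,0),("grinderR",310,150,0),("black",310,170,0),("pitchertop",520,435,.105),("handle",625,520,0.02)]:
    d=R.T@np.array([(u/1.5625-D["cx"])/D["fx"],(v/1.5625-D["cy"])/D["fy"],1]);print(n,(o+d*(z-o[2])/d[2]).round(3))
s=now();print(s[0],s[1].round(3).tolist())
plan("A",s,[(105,0,-.045),(105,0,.015)])
E
```

```text
grinder [ 0.229 -0.935  0.   ]
grinderL [ 0.333 -1.119  0.   ]
grinderR [ 0.111 -0.939  0.   ]
black [ 0.2   -0.818  0.   ]
pitchertop [0.661 0.384 0.105]
handle [0.606 0.565 0.02 ]
[ 0.18394586 -0.70051569  0.23026128] [[0.967, 0.254, -0.001], [0.254, -0.967, 0.002], [-0.0, -0.002, -1.0]]
(105, 0, -0.045) [-0.1, -0.0, 6.3] [38.8, 34.9, 10.0] abs [0.572, -0.352, 0.33]
(105, 0, 0.015) [-0.1, -0.0, 6.3] [38.8, 34.9, 4.0] abs [0.572, -0.352, 0.27]
```

```bash
python3 -m handwheel '[[0,0,0,0,0,5,165],[0,0,2,2,2,10,165],[0,0,4,6,5,12,165],[0,0,6.3,10,9,12,165],[0,0,6.3,13.5,12,12,165],[0,0,6.3,17,15.3,12,165],[0,0,6.3,20.5,18.5,12,165],[0,0,6.3,24,21.6,12,165]]' 20; python3 -m handwheel '[[0,0,0,3.5,3.2,0,165],[0,0,0,7,6.3,0,165],[0,0,0,10,9,0,165],[0,0,0,12.5,11.3,0,165],[0,0,0,14,12.6,-1,165],[0,0,0,14.8,13.3,-2,165],[0,0,0,14.8,13.3,-2,165],[0,0,0,14.8,13.3,-2,165]]'; python3 - <<'E'
from h import *
from cell import get_image
import cv2
s=now()
for n in ["wrist","scene","top"]:
    c=get_image(n)["color"][:,:,::-1]; cv2.imwrite(f"pics/{n}1.png",c)
cv2.imwrite("pics/m1.png",np.hstack([cv2.resize(cv2.imread("pics/wrist1.png"),(400,300)),cv2.resize(cv2.imread("pics/top1.png")[140:290,250:450],(400,300))]))
print(s[0]); plan("A",s,[(105,0,-.045),(105,0,.015)])
E
```

```text
clock: 0.9
eef_pos: [0.4222, -0.4859, 0.3509]
eef_rot: [-3.088, -0.573, 0.001]
ft_force: [1.2, -0.5, 0.4]
gripper_width: 0.0298
grasp_force: 0.0
clock: 1.7
eef_pos: [0.5678, -0.356, 0.3306]
eef_rot: [-3.089, -0.57, 0.004]
ft_force: [-0.2, -0.2, 0.4]
gripper_width: 0.0301
grasp_force: 0.0
[ 0.56780914 -0.3560162   0.33056165]
(105, 0, -0.045) [0.0, -0.1, 0.1] [0.4, 0.4, -0.0] abs [0.572, -0.352, 0.33]
(105, 0, 0.015) [0.0, -0.1, 0.1] [0.4, 0.4, -6.0] abs [0.572, -0.352, 0.27]
```

View pics/m1.png

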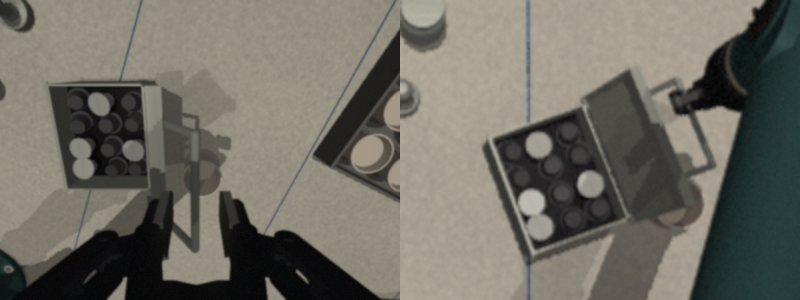

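Wrist view: the bar (195, rows 125–245) sits centred between the fingertips (165 and 228), so I'll go down over it.

```bash
python3 -m handwheel '[[0,0,0,0,0,-2,165],[0,0,0,0,0,-4,165],[0,0,0,0,0,-6,165],[0,0,0,0,0,-6,165]]'; python3 - <<'E'
from h import *
s=now();print(s[0]); plan("A",(105,0),[(100,0),(95,0),(90,0),(85,0),(80,3),(75,6),(70,9),(65,12)])
print();plan("A",(65,12),[(60,15),(55,18),(50,21),(45,24),(40,27),(35,30),(30,33),(26,35)])
print();plan("A",(26,35),[(22,37),(18,39),(14,41),(11,42),(8,43),(5,44),(2,45),(0,45)])
E
```

```text
clock: 2.25
eef_pos: [0.5666, -0.355, 0.2688]
eef_rot: [-3.086, -0.569, 0.007]
ft_force: [-0.3, 0.2, -0.4]
gripper_width: 0.0302
grasp_force: 0.0
[ 0.56664569 -0.35503921  0.26876576]
(100, 0) [0.0, 0.0, 0.0] [-0.6, 1.4, 0.6] abs [0.566, -0.337, 0.276]
(95, 0) [0.0, 0.0, 0.0] [-1.1, 2.9, 1.0] abs [0.561, -0.322, 0.28]
(90, 0) [0.0, 0.0, 0.0] [-1.7, 4.4, 1.3] abs [0.555, -0.307, 0.283]
(85, 0) [0.0, 0.0, 0.0] [-2.3, 5.9, 1.4] abs [0.549, -0.292, 0.284]
(80, 3) [-2.8, -1.1, 0.0] [-2.8, 7.4, 1.4] abs [0.544, -0.278, 0.284]
(75, 6) [-5.6, -2.2, 0.0] [-3.4, 8.8, 1.3] abs [0.538, -0.263, 0.283]
(70, 9) [-8.4, -3.2, 0.0] [-3.9, 10.3, 1.0] abs [0.532, -0.249, 0.28]
(65, 12) [-11.2, -4.3, -0.0] [-4.5, 11.7, 0.6] abs [0.527, -0.235, 0.276]

(60, 15) [-2.8, -1.1, 0.0] [-0.5, 1.4, -0.5] abs [0.522, -0.221, 0.271]
(55, 18) [-5.6, -2.2, 0.0] [-1.0, 2.7, -1.2] abs [0.517, -0.208, 0.264]
(50, 21) [-8.4, -3.2, 0.0] [-1.5, 3.9, -2.0] abs [0.512, -0.196, 0.256]
(45, 24) [-11.2, -4.3, -0.0] [-2.0, 5.1, -2.9] abs [0.507, -0.184, 0.247]
(40, 27) [-14.0, -5.4, 0.0] [-2.4, 6.2, -3.9] abs [0.503, -0.173, 0.237]
(35, 30) [-16.8, -6.5, 0.0] [-2.8, 7.2, -5.1] abs [0.499, -0.163, 0.225]
(30, 33) [-19.6, -7.5, 0.0] [-3.1, 8.1, -6.3] abs [0.496, -0.154, 0.213]
(26, 35) [-21.5, -8.2, -0.0] [-3.4, 8.8, -7.3] abs [0.493, -0.147, 0.203]

(22, 37) [-1.9, -0.7, 0.0] [-0.2, 0.6, -1.1] abs [0.491, -0.141, 0.192]
(18, 39) [-3.7, -1.4, 0.0] [-0.4, 1.1, -2.2] abs [0.489, -0.136, 0.181]
(14, 41) [-5.6, -2.2, 0.0] [-0.6, 1.6, -3.4] abs [0.487, -0.131, 0.169]
(11, 42) [-6.5, -2.5, 0.0] [-0.7, 1.9, -4.3] abs [0.486, -0.128, 0.16]
(8, 43) [-7.5, -2.9, 0.0] [-0.8, 2.1, -5.2] abs [0.485, -0.126, 0.151]
(5, 44) [-8.4, -3.2, 0.0] [-0.9, 2.3, -6.1] abs [0.484, -0.124, 0.141]
(2, 45) [-9.3, -3.6, 0.0] [-0.9, 2.5, -7.1] abs [0.484, -0.122, 0.132]
(0, 45) [-9.3, -3.6, 0.0] [-1.0, 2.6, -7.7] abs [0.483, -0.121, 0.125]
```

```bash
python3 -m handwheel '[[0,0,0,-0.6,1.4,0.6,165],[0,0,0,-1.1,2.9,1.0,165],[0,0,0,-1.7,4.4,1.3,165],[0,0,0,-2.0,5.2,1.4,165],[0,0,0,-2.3,5.9,1.4,165],[-2.8,-1.1,0,-2.8,7.4,1.4,165],[-5.6,-2.2,0,-3.4,8.8,1.3,165],[-5.6,-2.2,0,-3.4,8.8,1.3,165]]'; python3 - <<'E'
from h import *
from cell import get_image
import cv2
s=now();print(s[0]);d=[get_image(n)["color"][:,:,::-1] for n in ("scene","wrist")]
cv2.imwrite("pics/m2.png",np.hstack([cv2.resize(d[0][60:240,140:380],(400,300)),cv2.resize(d[1],(400,300))]))
plan("A",s,[(75,6)]);plan("A",(75,6),[(70,9),(65,12),(60,15),(55,18),(50,21),(45,24),(40,27),(40,27)])
E
```

```text
clock: 3.05
eef_pos: [0.5341, -0.262, 0.284]
eef_rot: [2.988, 0.563, 0.028]
ft_force: [-3.3, 1.5, 0.2]
gripper_width: 0.0302
grasp_force: 0.0
[ 0.53408183 -0.26198289  0.28397205]
(75, 6) [-0.1, -0.1, -0.3] [0.4, -0.1, -0.1] abs [0.538, -0.263, 0.283]
(70, 9) [-2.8, -1.1, 0.0] [-0.5, 1.4, -0.3] abs [0.532, -0.249, 0.28]
(65, 12) [-5.6, -2.2, -0.0] [-1.1, 2.8, -0.7] abs [0.527, -0.235, 0.276]
(60, 15) [-8.4, -3.2, 0.0] [-1.6, 4.2, -1.2] abs [0.522, -0.221, 0.271]
(55, 18) [-11.2, -4.3, 0.0] [-2.1, 5.5, -1.9] abs [0.517, -0.208, 0.264]
(50, 21) [-14.0, -5.4, 0.0] [-2.6, 6.8, -2.7] abs [0.512, -0.196, 0.256]
(45, 24) [-16.8, -6.5, -0.0] [-3.0, 7.9, -3.6] abs [0.507, -0.184, 0.247]
(40, 27) [-19.6, -7.5, 0.0] [-3.5, 9.0, -4.6] abs [0.503, -0.173, 0.237]
(40, 27) [-19.6, -7.5, 0.0] [-3.5, 9.0, -4.6] abs [0.503, -0.173, 0.237]
```

View pics/m2.png

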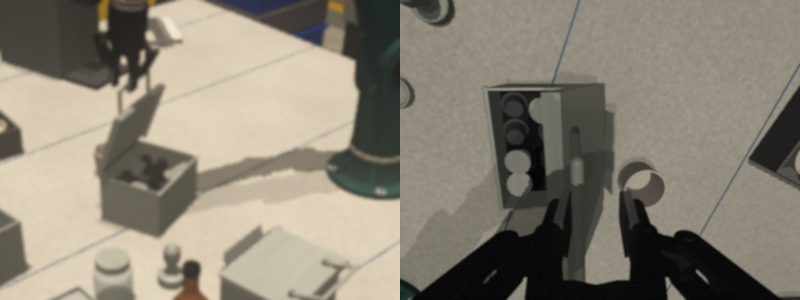

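The lid has passed upright. In the wrist view the bar (~575,190) rests on the front finger, so the cage works and I'll keep lowering.

```bash
python3 -m handwheel '[[-2.8,-1.1,0,-0.5,1.4,-0.3,165],[-5.6,-2.2,0,-1.1,2.8,-0.7,165],[-8.4,-3.2,0,-1.6,4.2,-1.2,165],[-11.2,-4.3,0,-2.1,5.5,-1.9,165],[-14,-5.4,0,-2.6,6.8,-2.7,165],[-16.8,-6.5,0,-3,7.9,-3.6,165],[-19.6,-7.5,0,-3.5,9,-4.6,165],[-19.6,-7.5,0,-3.5,9,-4.6,165]]'; python3 - <<'E'
from h import *
s=now()
plan("A",s,[(40,27)]);plan("A",(40,27),[(36,29),(32,31),(28,33),(25,35),(22,37),(19,39),(16,41),(16,41)])
E
```

```text
clock: 3.95
eef_pos: [0.4997, -0.1738, 0.2363]
eef_rot: [2.631, 0.496, 0.114]
ft_force: [-0.9, 2.7, -0.4]
gripper_width: 0.03
grasp_force: 0.8
(40, 27) [-0.1, -0.2, -0.3] [0.4, 0.1, 0.0] abs [0.503, -0.173, 0.237]
(36, 29) [-1.9, -0.7, -0.0] [-0.3, 0.8, -0.9] abs [0.5, -0.165, 0.228]
(32, 31) [-3.7, -1.4, -0.0] [-0.6, 1.6, -1.9] abs [0.497, -0.157, 0.218]
(28, 33) [-5.6, -2.2, -0.0] [-0.9, 2.3, -2.9] abs [0.494, -0.15, 0.208]
(25, 35) [-7.5, -2.9, -0.0] [-1.1, 2.8, -3.6] abs [0.493, -0.145, 0.2]
(22, 37) [-9.3, -3.6, -0.0] [-1.2, 3.2, -4.5] abs [0.491, -0.141, 0.192]
(19, 39) [-11.2, -4.3, -0.0] [-1.4, 3.6, -5.3] abs [0.49, -0.137, 0.184]
(16, 41) [-13.1, -5.0, -0.0] [-1.5, 3.9, -6.2] abs [0.488, -0.134, 0.175]
(16, 41) [-13.1, -5.0, -0.0] [-1.5, 3.9, -6.2] abs [0.488, -0.134, 0.175]
```

```bash
python3 -m handwheel '[[-1.9,-0.7,0,-0.3,0.8,-0.9,165],[-3.7,-1.4,0,-0.6,1.6,-1.9,165],[-5.6,-2.2,0,-0.9,2.3,-2.9,165],[-7.5,-2.9,0,-1.1,2.8,-3.6,165],[-9.3,-3.6,0,-1.2,3.2,-4.5,165],[-11.2,-4.3,0,-1.4,3.6,-5.3,165],[-13.1,-5,0,-1.5,3.9,-6.2,165],[-13.1,-5,0,-1.5,3.9,-6.2,165]]'; python3 - <<'E'
from h import *
from cell import get_image
import cv2
s=now();d=[get_image(n)["color"][:,:,::-1] for n in ("scene","wrist")]
cv2.imwrite("pics/m3.png",np.hstack([cv2.resize(d[0][60:240,140:380],(400,300)),cv2.resize(d[1],(400,300))]))
plan("A",s,[(16,41)]);plan("A",(16,41),[(14,42),(12,43),(10,44),(8,45),(6,45),(4,45),(2,45),(0,45)])
plan("A",(0,45),[(-1,45),(-2,45),(-3,45),(-4,45),(-5,45),(-5,45,-.1)])
E
```

```text
clock: 4.75
eef_pos: [0.4863, -0.1369, 0.1748]
eef_rot: [2.393, 0.448, 0.164]
ft_force: [-1.1, 2.4, -1.5]
gripper_width: 0.03
grasp_force: 1.3
(16, 41) [-0.0, -0.2, -0.1] [0.2, 0.3, 0.0] abs [0.488, -0.134, 0.175]
(14, 42) [-0.9, -0.4, 0.0] [-0.1, 0.2, -0.6] abs [0.487, -0.131, 0.169]
(12, 43) [-1.9, -0.7, -0.0] [-0.2, 0.4, -1.2] abs [0.487, -0.129, 0.163]
(10, 44) [-2.8, -1.1, 0.0] [-0.2, 0.6, -1.8] abs [0.486, -0.128, 0.157]
(8, 45) [-3.7, -1.4, 0.0] [-0.3, 0.7, -2.4] abs [0.485, -0.126, 0.151]
(6, 45) [-3.7, -1.4, 0.0] [-0.3, 0.9, -3.0] abs [0.485, -0.125, 0.145]
(4, 45) [-3.7, -1.4, 0.0] [-0.4, 1.0, -3.7] abs [0.484, -0.123, 0.138]
(2, 45) [-3.7, -1.4, 0.0] [-0.4, 1.1, -4.3] abs [0.484, -0.122, 0.132]
(0, 45) [-3.7, -1.4, 0.0] [-0.5, 1.2, -5.0] abs [0.483, -0.121, 0.125]
(-1, 45) [0.0, 0.0, 0.0] [-0.0, 0.0, -0.3] abs [0.483, -0.121, 0.122]
(-2, 45) [0.0, 0.0, 0.0] [-0.0, 0.1, -0.7] abs [0.483, -0.121, 0.119]
(-3, 45) [0.0, 0.0, 0.0] [-0.0, 0.1, -1.0] abs [0.483, -0.12, 0.116]
(-4, 45) [0.0, 0.0, 0.0] [-0.0, 0.1, -1.3] abs [0.483, -0.12, 0.112]
(-5, 45) [0.0, 0.0, 0.0] [-0.0, 0.1, -1.6] abs [0.483, -0.12, 0.109]
(-5, 45, -0.1) [0.0, 0.0, 0.0] [-3.0, 7.7, 6.5] abs [0.454, -0.044, 0.19]
```

View pics/m3.png

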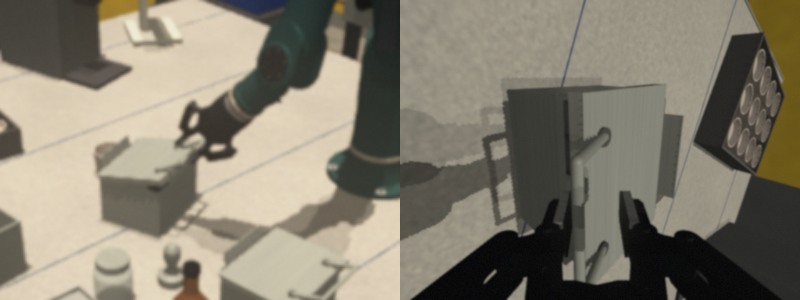

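```bash
python3 -m handwheel '[[-0.9,-0.4,0,-0.1,0.2,-0.6,165],[-1.9,-0.7,0,-0.2,0.4,-1.2,165],[-2.8,-1.1,0,-0.2,0.6,-1.7,165],[-3.7,-1.4,0,-0.3,0.7,-2.1,165],[-3.7,-1.4,0,-0.3,0.8,-2.4,165],[-3.7,-1.4,0,-0.3,0.8,-2.7,165]]';python3 -m handwheel '[[0,0,0,0,0.1,-0.2,165],[0,0,0,0,0.1,-0.4,165],[0,0,0,0,0.1,-0.6,165],[0,0,0,0,0.1,-0.6,165]]';python3 -m handwheel '[[0,0,0,0,0.1,-0.2,165],[0,0,0,0,0.1,-0.4,165],[0,0,0,0,0.1,-0.6,165],[0,0,0,0,0.1,-0.6,165]]'; python3 - <<'E'
from h import *
from cell import get_image
import cv2
s=now();d=[get_image(n)["color"][:,:,::-1] for n in ("scene","wrist")]
cv2.imwrite("pics/m4.png",np.hstack([cv2.resize(d[0][100:220,180:340],(400,300),interpolation=cv2.INTER_CUBIC),cv2.resize(d[1],(400,300))]))
plan("A",s,[(2,45),(0,45)])
E
```

```text
clock: 5.45
eef_pos: [0.483, -0.1301, 0.1496]
eef_rot: [2.325, 0.429, 0.179]
ft_force: [-1.3, 2.1, -1.0]
gripper_width: 0.0299
grasp_force: 1.2
clock: 5.85
eef_pos: [0.4825, -0.1287, 0.1432]
eef_rot: [2.324, 0.432, 0.178]
ft_force: [0.7, 0.8, -1.7]
gripper_width: 0.0299
grasp_force: 0.7
clock: 6.25
eef_pos: [0.4823, -0.128, 0.1372]
eef_rot: [2.323, 0.432, 0.177]
ft_force: [0.4, 0.1, -0.4]
gripper_width: 0.0302
grasp_force: 0.4
(2, 45) [0.0, -0.1, -0.0] [0.2, 0.6, -0.5] abs [0.484, -0.122, 0.132]
(0, 45) [0.0, -0.1, -0.0] [0.1, 0.7, -1.2] abs [0.483, -0.121, 0.125]
```

View pics/m4.png

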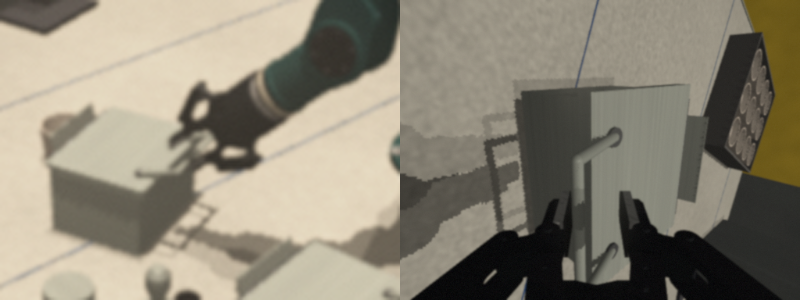

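Contact force is gone and the lid lies flat. The bar is inside the cage off the finger, so I'll withdraw along the tool axis.

```bash
python3 -m handwheel '[[0,0,0,0.1,0.4,-0.4,165],[0,0,0,0.1,0.4,-0.4,165],[0,0,0,-0.4,1.8,1,165],[0,0,0,-1.2,3.8,3.1,165],[0,0,0,-2.4,7,6.7,165],[0,0,0,-2.4,8,10.7,165],[0,0,0,-2,10,14.7,165],[0,0,0,-2,10,14.7,165]]';  python3 - <<'E'
from h import *
from cell import get_image
import cv2
s=now();d=get_image("top");c=d["color"][:,:,::-1]
cv2.imwrite("pics/m5.png",cv2.resize(c[60:320,30:430],(800,520),interpolation=cv2.INTER_CUBIC))
print(s[0]);plan("B",s,[(0,45,-.08),(0,45,-.05),(0,45,.015)])
E
```

```text
clock: 7.15
eef_pos: [0.4657, -0.024, 0.2884]
eef_rot: [2.328, 0.432, 0.192]
ft_force: [-0.1, -0.5, 0.7]
gripper_width: 0.0301
grasp_force: 0.0
[ 0.46571489 -0.02402889  0.28840093]
(0, 45, -0.08) [-0.3, 0.5, -12.5] [4.6, 38.0, -9.6] abs [0.512, 0.356, 0.193]
(0, 45, -0.05) [-0.3, 0.5, -12.5] [4.9, 35.9, -11.7] abs [0.515, 0.335, 0.171]
(0, 45, 0.015) [-0.3, 0.5, -12.5] [5.6, 31.3, -16.3] abs [0.522, 0.289, 0.125]
```

View pics/m5.png

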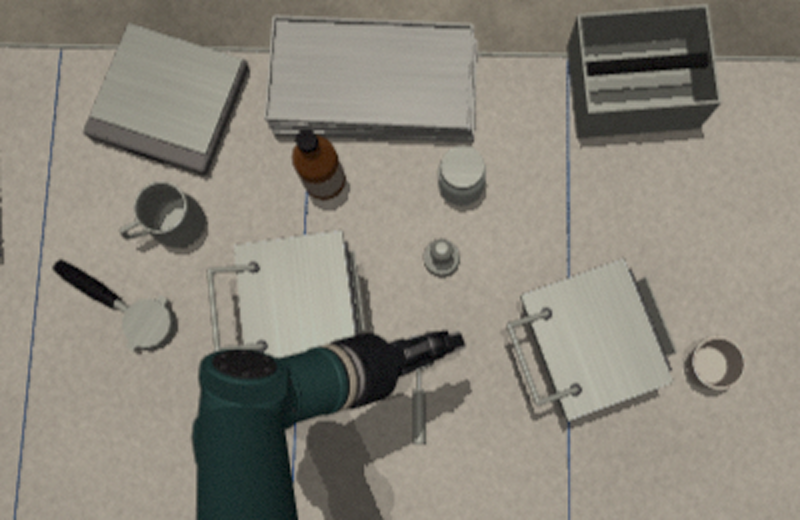

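Top view: bin A's lid is shut and everything else is where it was. Next I move the tilted tool over to bin B's handle side.

```bash
python3 -m handwheel '[[0,0,-1.5,0.5,4,1,165],[0,0,-3,1,8.5,1,165],[0,0,-4.5,1.5,13,1,165],[0,0,-6,2.2,17.5,1,165],[0,0,-7.5,2.9,22,1,165],[0,0,-9,3.5,26.5,1,165],[0,0,-10.5,4,31,1,165],[0,0,-12.5,4.3,35,0,165]]'; python3 -m handwheel '[[0,0,0,0.2,2.5,-1,165],[0,0,0,0.3,3.2,-4,165],[0,0,0,0.3,3,-7,165],[0,0,0,0.3,3,-9.5,165],[0,0,0,0.3,3,-9.5,165],[0,0,0,0.3,3,-9.5,165]]'; python3 - <<'E'
from h import *
from cell import get_image
import cv2
s=now();d=[get_image(n)["color"][:,:,::-1] for n in ("scene","wrist")]
cv2.imwrite("pics/m6.png",np.hstack([cv2.resize(d[0][160:340,200:440],(400,300)),cv2.resize(d[1],(400,300))]))
print(s[0]);plan("B",s,[(0,45,-.08),(0,45,.015)])
E
```

```text
clock: 8.0
eef_pos: [0.5056, 0.3236, 0.2834]
eef_rot: [2.35, 0.174, 0.071]
ft_force: [0.5, 0.8, 1.0]
gripper_width: 0.0303
grasp_force: 0.0
clock: 8.6
eef_pos: [0.5082, 0.3509, 0.1885]
eef_rot: [2.348, 0.175, 0.069]
ft_force: [0.7, -0.3, 0.4]
gripper_width: 0.0303
grasp_force: 0.0
[0.50816785 0.35091016 0.1884931 ]
(0, 45, -0.08) [0.2, -0.1, 0.3] [0.4, 0.5, 0.4] abs [0.512, 0.356, 0.193]
(0, 45, 0.015) [0.2, -0.1, 0.3] [1.4, -6.2, -6.3] abs [0.522, 0.289, 0.125]
```

View pics/m6.png

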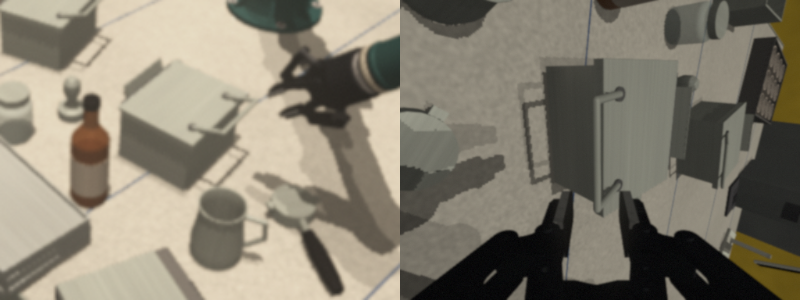

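Wrist view: bar B at column 600 (rows 97–210) is centred between the tips (~565 and 627). Moving in.

```bash
python3 -m handwheel '[[0,0,0,0.3,-1.5,-1.5,165],[0,0,0,0.7,-3,-3,165],[0,0,0,1,-4.6,-4.6,165],[0,0,0,1.4,-6.2,-6.3,165],[0,0,0,1.4,-6.2,-6.3,165]]'; python3 - <<'E'
from h import *
s=now()
plan("B",s,[(0,45)]);plan("B",(0,45),[(2,45),(5,45),(9,44),(13,42),(17,40),(21,38),(25,36),(29,34)])
plan("B",(29,34),[(34,31),(39,28),(44,25),(49,22),(54,19),(59,16),(64,13),(69,10)])
plan("B",(69,10),[(74,7),(79,4),(84,0),(89,0),(94,0),(99,0),(104,0),(108,0)])
E
```

```text
clock: 9.2
eef_pos: [0.5227, 0.2866, 0.1267]
eef_rot: [2.348, 0.171, 0.069]
ft_force: [-0.1, -0.1, 0.2]
gripper_width: 0.03
grasp_force: 0.0
(0, 45) [0.2, -0.1, 0.5] [-0.0, 0.3, -0.1] abs [0.522, 0.289, 0.125]
(2, 45) [0.0, 0.0, 0.0] [0.0, -0.1, 0.6] abs [0.522, 0.288, 0.132]
(5, 45) [0.0, 0.0, 0.0] [0.0, -0.3, 1.6] abs [0.523, 0.287, 0.142]
(9, 44) [1.0, 0.2, 0.0] [0.1, -0.6, 2.9] abs [0.523, 0.284, 0.154]
(13, 42) [3.0, 0.5, 0.0] [0.1, -0.9, 4.1] abs [0.524, 0.28, 0.166]
(17, 40) [4.9, 0.8, 0.0] [0.2, -1.4, 5.2] abs [0.524, 0.275, 0.178]
(21, 38) [6.9, 1.1, 0.0] [0.3, -1.9, 6.4] abs [0.525, 0.27, 0.189]
(25, 36) [8.9, 1.4, 0.0] [0.4, -2.5, 7.5] abs [0.526, 0.264, 0.2]
(29, 34) [10.9, 1.7, 0.0] [0.5, -3.2, 8.5] abs [0.527, 0.257, 0.211]
(34, 31) [3.0, 0.5, -0.0] [0.1, -0.9, 1.2] abs [0.529, 0.247, 0.223]
(39, 28) [5.9, 0.9, 0.0] [0.3, -2.0, 2.4] abs [0.53, 0.237, 0.234]
(44, 25) [8.9, 1.4, -0.0] [0.5, -3.1, 3.4] abs [0.532, 0.225, 0.245]
(49, 22) [11.9, 1.8, -0.0] [0.7, -4.4, 4.3] abs [0.534, 0.213, 0.254]
(54, 19) [14.8, 2.3, -0.0] [0.9, -5.7, 5.2] abs [0.536, 0.2, 0.262]
(59, 16) [17.8, 2.8, -0.0] [1.1, -7.1, 5.9] abs [0.538, 0.186, 0.269]
(64, 13) [20.8, 3.2, -0.0] [1.3, -8.5, 6.4] abs [0.54, 0.172, 0.275]
(69, 10) [23.7, 3.7, -0.0] [1.5, -10.0, 6.9] abs [0.543, 0.157, 0.279]
(74, 7) [3.0, 0.5, -0.0] [0.2, -1.5, 0.3] abs [0.545, 0.142, 0.282]
(79, 4) [5.9, 0.9, 0.0] [0.5, -3.0, 0.5] abs [0.547, 0.127, 0.284]
(84, 0) [9.9, 1.5, 0.0] [0.7, -4.6, 0.5] abs [0.55, 0.112, 0.284]
(89, 0) [9.9, 1.5, 0.0] [1.0, -6.2, 0.4] abs [0.552, 0.095, 0.283]
(94, 0) [9.9, 1.5, 0.0] [1.2, -7.8, 0.1] abs [0.555, 0.08, 0.281]
(99, 0) [9.9, 1.5, 0.0] [1.4, -9.3, -0.3] abs [0.557, 0.064, 0.277]
(104, 0) [9.9, 1.5, 0.0] [1.7, -10.9, -0.8] abs [0.559, 0.049, 0.272]
(108, 0) [9.9, 1.5, 0.0] [1.9, -12.0, -1.3] abs [0.561, 0.037, 0.266]
```

```bash
python3 -m handwheel '[[0,0,0,0,-0.1,0.6,165],[0,0,0,0,-0.3,1.6,165],[1,0.2,0,0.1,-0.6,2.9,165],[3,0.5,0,0.1,-0.9,4.1,165],[4.9,0.8,0,0.2,-1.4,5.2,165],[6.9,1.1,0,0.3,-1.9,6.4,165],[8.9,1.4,0,0.4,-2.5,7.5,165],[10.9,1.7,0,0.5,-3.2,8.5,165]]';  python3 - <<'E'
from h import *
from cell import get_image
import cv2
s=now();d=[get_image(n)["color"][:,:,::-1] for n in ("scene","wrist")]
cv2.imwrite("pics/m7.png",np.hstack([cv2.resize(d[0][160:340,200:440],(400,300)),cv2.resize(d[1],(400,300))]))
plan("B",s,[(29,34)])
E
```

```text
clock: 10.0
eef_pos: [0.5277, 0.261, 0.2137]
eef_rot: [2.55, 0.193, 0.061]
ft_force: [-0.9, 3.6, 0.2]
gripper_width: 0.0302
grasp_force: 1.3
(29, 34) [-0.5, 0.0, 0.1] [-0.1, -0.4, -0.3] abs [0.527, 0.257, 0.211]
```

View pics/m7.png

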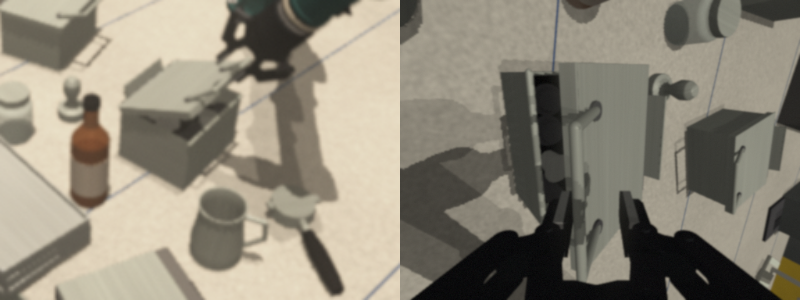

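Bin B's lid is rising: the bar (575,120–280 in the wrist view) rides on the lower finger. I'll carry on over the top.

```bash
python3 -m handwheel '[[3,0.5,0,0.1,-0.9,1.2,165],[5.9,0.9,0,0.3,-2,2.4,165],[8.9,1.4,0,0.5,-3.1,3.4,165],[11.9,1.8,0,0.7,-4.4,4.3,165],[14.8,2.3,0,0.9,-5.7,5.2,165],[17.8,2.8,0,1.1,-7.1,5.9,165],[20.8,3.2,0,1.3,-8.5,6.4,165],[23.7,3.7,0,1.5,-10,6.9,165]]'; python3 -m handwheel '[[3,0.5,0,0.2,-1.5,0.3,165],[5.9,0.9,0,0.5,-3,0.5,165],[9.9,1.5,0,0.7,-4.6,0.5,165],[9.9,1.5,0,1,-6.2,0.4,165],[9.9,1.5,0,1.2,-7.4,0.1,165],[9.9,1.5,0,1.3,-8.5,-0.1,165],[9.9,1.5,0,1.4,-9.3,-0.3,165],[9.9,1.5,0,1.4,-9.3,-0.3,165]]'; python3 - <<'E'
from h import *
from cell import get_image
import cv2
s=now();d=[get_image(n)["color"][:,:,::-1] for n in ("scene","wrist")]
cv2.imwrite("pics/m8.png",np.hstack([cv2.resize(d[0][120:300,200:440],(400,300)),cv2.resize(d[1],(400,300))]))
print(s[0]);plan("B",s,[(99,0),(102,0),(105,0)])
E
```

```text
clock: 10.9
eef_pos: [0.5421, 0.1576, 0.2807]
eef_rot: [2.961, 0.224, 0.013]
ft_force: [-0.2, 0.5, -0.7]
gripper_width: 0.0303
grasp_force: 0.4
clock: 11.7
eef_pos: [0.5559, 0.0642, 0.2767]
eef_rot: [3.132, 0.236, -0.009]
ft_force: [0.1, -4.5, -0.1]
gripper_width: 0.0304
grasp_force: 0.0
[0.55592003 0.06422126 0.27668091]
(99, 0) [0.0, -0.3, 0.2] [0.1, -0.0, 0.0] abs [0.557, 0.064, 0.277]
(102, 0) [0.0, -0.3, 0.2] [0.3, -1.0, -0.3] abs [0.559, 0.055, 0.274]
(105, 0) [0.0, -0.3, 0.2] [0.4, -1.9, -0.6] abs [0.56, 0.046, 0.27]
```

View pics/m8.png

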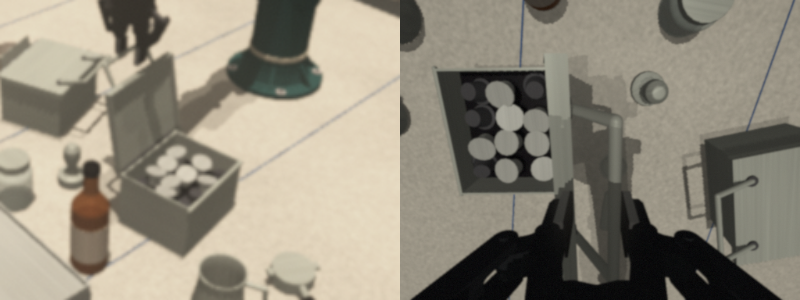

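Lid B is past upright, with the bar (615,120–280) against the rear finger. I'll ease it onto the stop and lift clear.

```bash
python3 -m handwheel '[[0,0,0,0.1,-0.5,-0.1,165],[0,0,0,0.2,-1,-0.3,165],[0,0,0,0.3,-1.5,-0.4,165],[0,0,0,0.3,-1.8,-0.5,165],[0,0,0,0.3,-1.8,-0.5,165],[0,0,0,0.3,-1.8,-0.5,165]]'; python3 -m handwheel '[[0,0,0,0.3,0,1,165],[0,0,0,0.3,0,3,165],[0,0,0,0.3,0,6,165],[0,0,0,0.3,0,9,165],[0,0,0,0.3,-4,13,165],[0,0,0,0.3,-8,14,165],[0,0,0,0.3,-12,14,165],[0,0,0,0.3,-12,14,165]]'; python3 - <<'E'
from cell import get_image
import cv2,numpy as np
d=[get_image(n)["color"][:,:,::-1] for n in ("scene","top")]
cv2.imwrite("pics/m9.png",np.hstack([cv2.resize(x,(400,300)) for x in d]))
E
```

```text
clock: 12.4
eef_pos: [0.5593, 0.0473, 0.2723]
eef_rot: [-3.132, -0.237, 0.006]
ft_force: [0.0, -0.1, 0.5]
gripper_width: 0.0298
grasp_force: 0.0
clock: 13.2
eef_pos: [0.5622, -0.0808, 0.4143]
eef_rot: [3.13, 0.219, -0.002]
ft_force: [0.1, -0.3, -1.2]
gripper_width: 0.0305
grasp_force: 0.0
```

View pics/m9.png

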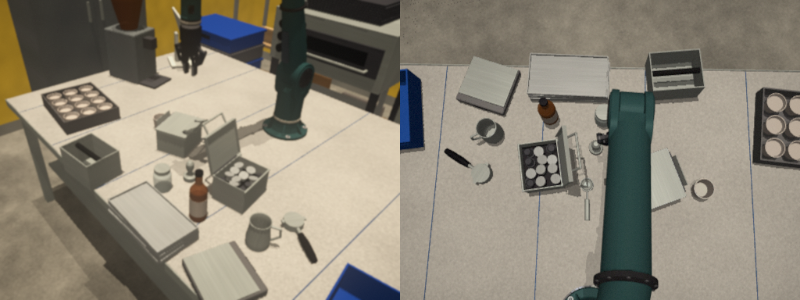

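Final views: A is shut, B leans open on its stop, the other items are where they were, and the robot is clear.

```bash
python3 -c "from cell import sign_off; print(sign_off())"
```

```text
the job is handed in; nothing more can be done
None
```

Bin A's lid was let down without a slam and is shut, bin B's lid leans open on its stop by itself, nothing else on the bench appears to have moved, and the job is handed in at about 13 s (no verdict came back).

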